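# Lower the card-terminal post by one hole

## Task

Lower the card terminal on its telescopic post by exactly one hole: press the orange button on top right in and push the post down about a centimetre, so that it is between two holes, take your fingers off the button and do not press it again, then push the crossbar down until the lock pin clicks into the next hole and the button springs fully up. Prove the lock with a steady push of 15 to 20 newtons on the crossbar, never above 25, then let go; leave the sign post with the grey button and the other things on the counter alone.

Things in the scene. Friction and masses are not known exactly. Their poses are not given: they have to be found in the camera images.
- term_stand: Fixed foot and lower tube of the card-terminal stand: black bell foot 110 mm across, aluminium tube 35 mm in diameter up to 150 mm above this origin. Origin on the tube's axis, 0 to 25 mm below the counter top (the stand is let in by an amount that varies). z up; x: the side of the three lock holes and brass pin. An upper steel tube (26 mm) slides straight down into it.
- term_post (a joint): How far the terminal's upper tube is lowered, m: about 0 at the start (pin in top hole), grows downwards. The next hole is 23 to 37 mm lower (it differs each time and is not measured: feel for it). In a hole the tube plays 2 mm either way, then is stopped hard. Unlocked, it stays where it is left and needs 6 to 11 N of push to slide down.
- term_button (a joint): How far the orange button is pressed into the crossbar, m: 0 up, 0.007 fully in. Spring 2.5 N at first, 7 N fully in, so it goes about fully in before the tube slides. The pin leaves its hole at about 0.004; between holes the pin rides on the tube wall and the released button stays about 0.004 in; it springs up to 0 when the pin drops into a hole.
- term_button_top (a point): Centre of the top face of the orange button (18 mm in diameter), on the post's axis. It stands 9 mm above the crossbar's top when up, about 5 mm between holes, 2 mm fully in. It moves with the button and post.
- term_shoulder (a point): Centre of the flat top of the black crossbar on the upper tube (80 mm along the stand's y, 34 along its x, 16 thick), on the axis, under the button; 250 mm above term_stand at the start; moves with the post. The bare top either side of the button, 9 to 40 mm along y, is where to push without touching the button.
- sign_stand: Second stand of the same build, with a grey button and a wooden framed black sign in place of the terminal: a bystander. Origin and axes as for term_stand. The two stands may be on either side.
- sign_post (a joint): How far the sign's upper tube has been lowered, m; 0 at the start; to stay there.
- sign_button (a joint): How far the grey button is pressed, m; to be left alone.
- ketchup: Loose red sauce bottle, 52 mm in diameter, 150 mm tall, origin under its centre: bystander.
- mustard: Loose yellow sauce bottle, 52 mm in diameter, 150 mm tall, origin under its centre: bystander.
- cup: Loose paper-coloured cup, 80 mm across the rim, 100 mm tall, origin under its centre: bystander.
- pad: Loose pad of order slips, 140 x 90 x 25 mm, origin under its centre: bystander.
- napkins: Loose white napkin block, 120 x 120 x 60 mm, origin under its centre: bystander.
- cointray: Loose black coin tray, 100 x 130 x 25 mm, origin under its centre: bystander.
- scraper: Loose spatula lying on the counter: bystander.
- term_terminal (a point): Middle of the grey card terminal, 78 x 34 x 140 mm, carried by the upper tube on the stand's +y side, 78 mm off the axis and 90 mm below the crossbar's top, leaning back 0.35 rad; its top is about 20 mm lower than the crossbar's top.

How it is judged:
On the way, in this order (a step that is already met when the one before it is completed fails the run):
1. the orange button is pressed in (value of joint term_button above 0.0055 m), for 0.1 s.
2. with the post between the top two holes, the button is let go and its pin rides on the tube wall (value of joint term_post above 0.0045 m and value of joint term_button above 0.003 m and contact force between the fingers and term_button below 0.2 N), for 0.2 s.
3. with the pin clicked into the next hole and the button up, the crossbar is pushed firmly and holds (value of joint term_post between 0.018 and 0.043 m and value of joint term_button below 0.0015 m and contact force between the fingers and term_post above 13 N), for 0.1 s.
At the end, for the whole second after the job is handed in: The terminal's post is locked in its next hole (lowered between 18 and 43 mm, the orange button up to within 1.5 mm), the post is at rest, and the sign post is still in its top hole (within 3 mm) (value of joint term_post between 0.018 and 0.043 m and value of joint term_button below 0.0015 m and velocity of joint term_post below 0.003 m/s and value of joint sign_post below 0.003 m); the robot touches nothing.
It fails at once if the terminal's post is pushed past the next hole (lowered more than 43 mm) (value of joint term_post above 0.043 m).
It fails at once if the fingers press the crossbar or button with more than 25 N (contact force between the fingers and term_post above 25 N).
It fails at once if the orange button is pushed with the post lowered more than 20 mm, where the next hole may come up (value of joint term_post above 0.02 m and contact force between the fingers and term_button above 1 N).
It fails at once if the grey button is pressed more than 2 mm (value of joint sign_button above 0.002 m).
It fails at once if a bystander is moved more than 20 mm (distance of any of ketchup, mustard, cup, pad, napkins, cointray, scraper from where it was at the start of the episode above 0.02 m).
It also fails if it takes over 45 s, if anything falls off the work surface, if the arm or the gripper's body presses on something with over 40 N, if the wrist force passes 120 N, or if a joint passes its speed limit or range.

## Robot

A 6-joint arm with a two-finger parallel gripper is mounted at the origin on the work surface. World frame = base frame: x ahead of the robot, y to its left, z up, the work surface at z = 0. Lengths are in m, angles in rad, forces in N, time in s.
With the tool pointing down it reaches from about 0.35 to 0.85 m from the base axis. Payload 8.1 kg.
Tool frame: the origin (TCP) lies at the very end of the fingers, on their centre line; the grasp point (between the pads) lies 19 mm behind it; z points along the fingers, y is the direction in which the jaws open and shut (so a half turn about z gives the same grasp; the last joint's range is limited). The gripper opens to 93 mm and grips with 3 to 60 N. Pads are 15 mm wide; open, the fingers measure 128 mm over their backs; the gripper's body (75 mm by 188 mm) begins 65 mm behind the grasp point.
Start: joints at [1.138, 0.13, 1.488, -0, 1.523, -0.085], TCP at [0.204, 0.564, 0.219] pointing down, gripper open.
Joint ranges: [-2.96, 2.96], [-0.89, 2.26], [0.02, 2.5], [-1.34, 4.48], [0, 2.73], [-2.66, 2.66]. Speed limits (rad/s): [2.39, 2.39, 2.79, 3.14, 3.14, 3.14].

## Interface

Orientations are given as a rotation vector (axis times angle).
In Python, from plant import read_state, read_camera, camera_info, robot gives the robot as it stands.
- The arm moves only by the tool apply_moves, never from a script. Its argument "increments" is a list of rows, each a list of 5 numbers: the shift along the world's x, y, z in units of 50 cm (1.0 is 50 cm), then the turn about the world's z in units of 90 degrees (1.0 is 90 degrees), then the gripper's target within -1 to 1 (shut at 1, half-way at 0, fully open at -1). A call has 1 to 8 rows; each row is the pose to reach, as a shift and turn from the pose measured when the call began; what a row does not reach only later rows make up. A row lasts 1/10 s, in which the tool goes at most 50 mm and 8.59 degrees, less where a joint would pass 70% of its speed; a pose out of reach is approached as far as the arm can. A call with a number of a shift or a turn outside -1 to 1 is refused whole. A call with a gripper value outside its range is refused whole. The fingers move at their own pace and stop on an object; "squeeze" is the grip in N (left out, the last holds). Time passes only in rows, so rows that repeat a pose let the fingers close. It gives the time, the measured TCP pose, the force and the opening at its end, in the units of the state.
- read_state(): the state, without advancing time (a new reading comes with each control period).
- read_camera(name): name is "scene" or "top" or "wrist"; returns the picture (480x640x3 uint8, red, green, blue); there is no depth.
- camera_info(name): a dict with "camera_matrix" (3x3 intrinsics, pixels), "R" (3x3) and "t" (3): a world point X has camera coordinates R X + t; the wrist camera has in their place "tool_from_camera" (4x4, takes a point from camera to tool coordinates, whose origin is the TCP and whose axes are the flange's). Camera axes: x right, y down, z forward; pixel columns grow to the right and rows downward; lengths in m; the calibration is good to about 2 mm. A picture is of the moment at which its call begins: read the wrist's pose just before it. camera_info takes no time and is no camera call.
- robot.close_job(): hands the job in, once; it reports no verdict.
The state is a dict: "t": time; "q": joint angles; "dq": joint speeds; "joint_torque": joint torques, N m; "tool_pos": TCP position; "orientation": TCP orientation; "force": force on the tool from outside, world axes, zero at the start; "wrist_torque": the same for the moment, N m; "opening": finger opening in m.
Only numpy, scipy, OpenCV 4.12 (cv2) and the standard library are available. Lean on these libraries where they do the work, as an engineer would, in place of code of your own. Each camera call takes 0.05 s, during which the arm holds its last target.

## Working session

There is one attempt and no reset: what is moved stays moved. The work goes in short steps, Python scripts to look and compute and a tool call to move; the robot and the scene stay as the last step left them, time stands still between calls to the robot, and variables do not carry over. Pictures are saved under pics/ and viewed, and the job is handed in when it is done.

Besides the shell and the picture viewer there is one more tool, called after ">>>" in YAML: its name, and indented under it one key for each argument. apply_moves: Moves the arm, as the interface text tells. Its arguments: {"type":"object","properties":{"increments":{"type":"array"},"squeeze":{"type":"number"}},"required":["increments"]}

```bash
mkdir -p pics; ls
python3 - <<'E'
from plant import read_state, read_camera, camera_info
import cv2
s=read_state();print(s)
for n in("scene","top","wrist"):
    im=read_camera(n);cv2.imwrite(f"pics/{n}0.png",im[:,:,::-1]);print(n,camera_info(n))
E
```

```text
pics
{'t': 0.0, 'q': array([ 1.13759017e+00,  1.31124514e-01,  1.48926572e+00,  4.28977974e-06,
        1.52301758e+00, -8.53901939e-02]), 'dq': array([ 1.69974954e-04, -2.19934772e-04, -7.12022924e-05, -1.30868452e-04,
       -7.86563607e-04, -6.92029503e-04]), 'joint_torque': array([ 3.70300859e-04, -5.59845471e+01, -4.91761851e+01,  7.68914027e-02,
        3.52701510e-02, -1.63186501e-04]), 'tool_pos': array([0.2042394 , 0.56356341, 0.2176168 ]), 'orientation': array([-5.43517101e-01, -3.09374141e+00,  2.75379757e-03]), 'force': array([-0.16271712,  0.6820282 ,  0.02650541]), 'wrist_torque': array([-0.0358992 ,  0.05376053, -0.05897451]), 'opening': 0.09311207550669384}
scene {'camera_matrix': array([[452.11497192,   0.        , 318.47131753],
       [  0.        , 452.11497192, 249.57475671],
       [  0.        ,   0.        ,   1.        ]]), 'R': array([[-0.81759207,  0.57579099, -0.00281723],
       [ 0.34395011,  0.48445497, -0.80436416],
       [-0.46178081, -0.65861075, -0.59412992]]), 't': array([ 0.43886553, -0.07663438,  1.47751087])}
top {'camera_matrix': array([[433.5
[... 183 characters left out ...]
.02621098],
       [-0.98985199,  0.0245436 , -0.1399666 ],
       [ 0.13921839, -0.02993164, -0.98980924]]), 't': array([0.01978119, 0.56603968, 0.96767368])}
wrist {'camera_matrix': array([[376.40736133,   0.        , 319.77002358],
       [  0.        , 376.40736133, 247.39816245],
       [  0.        ,   0.        ,   1.        ]]), 'tool_from_camera': array([[ 8.69320477e-04, -9.62356807e-01, -2.71787823e-01,
         7.55991467e-02],
       [ 9.99998948e-01,  5.20998913e-04,  1.35374980e-03,
         1.98139667e-04],
       [-1.16118918e-03, -2.71788714e-01,  9.62356247e-01,
        -1.65903861e-01],
       [ 0.00000000e+00,  0.00000000e+00,  0.00000000e+00,
         1.00000000e+00]])}
```

View pics/scene0.png

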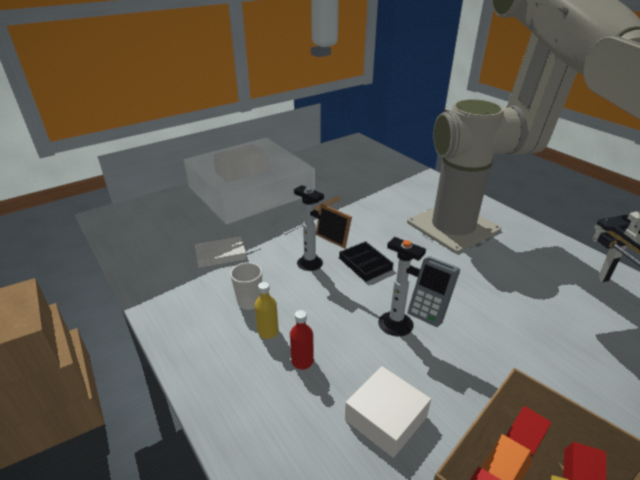

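View pics/top0.png

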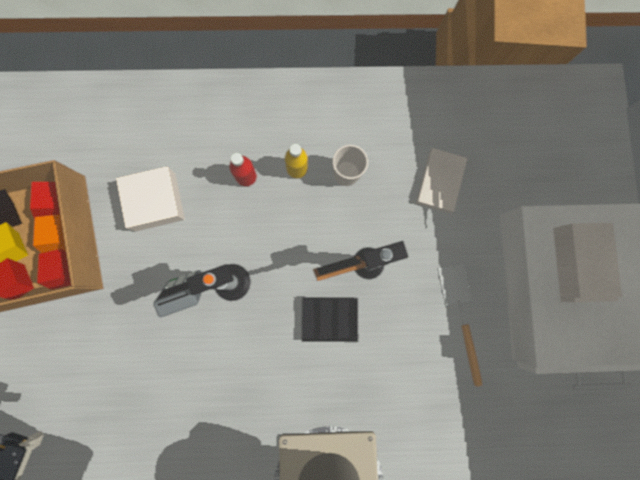

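The orange button is at about (209,280) in the top view and (407,243) in the scene view; the terminal is to its left/below in the top view. Now I'll triangulate it.

```bash
cat > h.py <<'E'
import numpy as np,cv2
from plant import read_state, read_camera, camera_info
def ray(n,u,v):
    c=camera_info(n);d=np.linalg.inv(c["camera_matrix"])@[u,v,1.];R=c["R"];return -R.T@c["t"],R.T@d/np.linalg.norm(d)
def onz(n,u,v,z):
    o,d=ray(n,u,v);return o+d*(z-o[2])/d[2]
def tri(a,b):
    A=np.zeros((3,3));y=np.zeros(3);rs=[ray(*a),ray(*b)]
    for o,d in rs:
        P=np.eye(3)-np.outer(d,d);A+=P;y+=P@o
    X=np.linalg.solve(A,y);return X,[np.linalg.norm((np.eye(3)-np.outer(d,d))@(X-o)) for o,d in rs]
def orange(n,im,box):
    u0,v0,u1,v1=box;h=cv2.cvtColor(im[v0:v1,u0:u1],cv2.COLOR_RGB2HSV)
    m=cv2.inRange(h,(5,150,120),(18,255,255));ys,xs=np.nonzero(m);return xs.mean()+u0,ys.mean()+v0,len(xs),(xs.min()+u0,xs.max()+u0,ys.min()+v0,ys.max()+v0)
E
python3 - <<'E'
from h import *
a=cv2.imread("pics/top0.png")[:,:,::-1];b=cv2.imread("pics/scene0.png")[:,:,::-1]
A=orange("top",a,(190,260,230,300));B=orange("scene",b,(390,225,425,260));print(A,B)
X,e=tri(("top",*A[:2]),("scene",*B[:2]));print(X,e)
# crop views
for n,im,c in(("t",a,(140,240,270,330)),("s",b,(360,220,470,345))):
    u0,v0,u1,v1=c;cv2.imwrite(f"pics/crop_{n}.png",cv2.resize(im[v0:v1,u0:u1,::-1],None,fx=5,fy=5,interpolation=cv2.INTER_CUBIC)[:600,:800])
E
```

```text
(np.float64(207.734375), np.float64(278.59375), 64, (np.int64(203), np.int64(212), np.int64(275), np.int64(282))) (np.float64(406.48275862068965), np.float64(242.72413793103448), 29, (np.int64(403), np.int64(410), np.int64(241), np.int64(245)))
[0.45422525 0.21407268 0.24633375] [np.float64(0.000777126474093503), np.float64(0.0007771264740934243)]
```

View pics/crop_t.png

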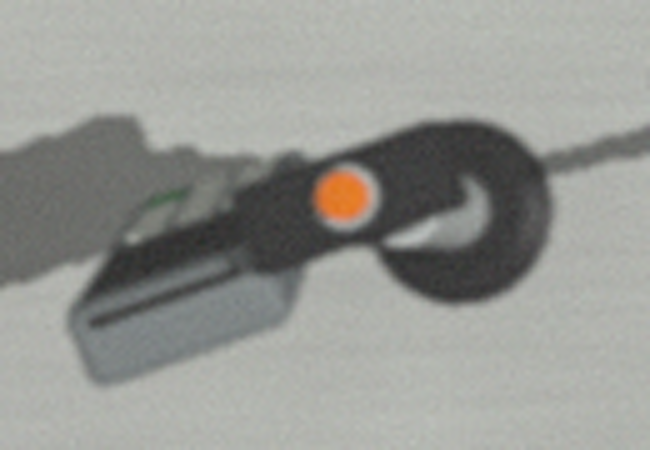

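View pics/crop_s.png

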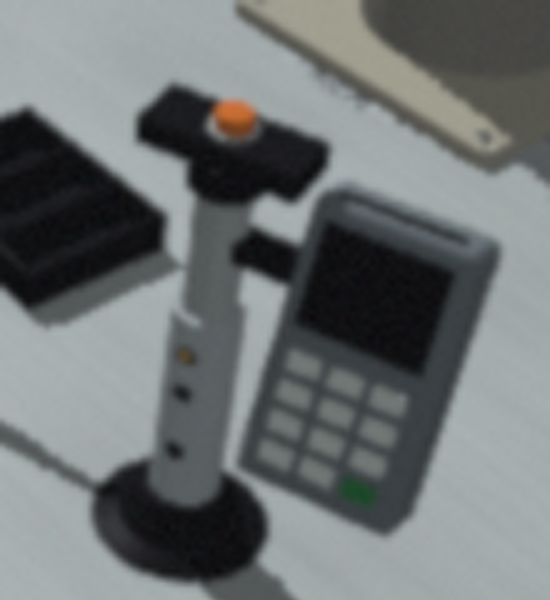

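View pics/wrist0.png

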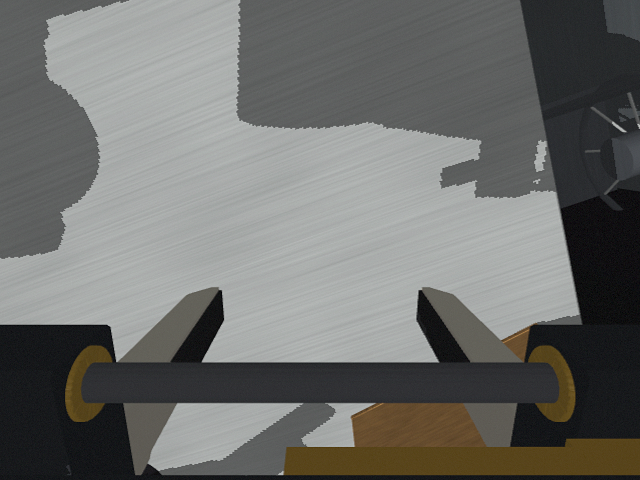

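Run:
```python
from h import *
from scipy.spatial.transform import Rotation as Ro
R=Ro.from_rotvec(read_state()["orientation"]).as_matrix();print(R, np.degrees(np.arctan2(R[1,1],R[0,1])))
z=.237
# crossbar long edges in top crop pix -> image
for a,b in(((240,190),(430,125)),((265,272),(380,240)),((190,0),(0,0))):
    p=onz("top",140+a[0]/5,240+a[1]/5,z);q=onz("top",140+b[0]/5,240+b[1]/5,z);d=p-q;print(np.degrees(np.arctan2(d[1],d[0])))
# scene bar ends mid: far end(left) and near end; 
for a,b in(((328,150),(178,85)),((295,200),(250,185))):
    p=onz("scene",360+a[0]/5,220+a[1]/5,z);q=onz("scene",360+b[0]/5,220+b[1]/5,z);d=p-q;print(p,q,np.degrees(np.arctan2(d[1],d[0])),np.linalg.norm(d))
# highest objs
print(onz("top",60,165,.1),onz("top",100,290,.1))
```

```text
[[-9.40138995e-01  3.40790727e-01 -5.91295708e-04]
 [ 3.40791220e-01  9.40138122e-01 -1.28673227e-03]
 [ 1.17393211e-04 -1.41121557e-03 -9.99998997e-01]] 70.07492255667705
107.58667933455278
104.02281641421278
-91.45387655231914
[0.42891245 0.2490652  0.237     ] [0.44789158 0.17546545 0.237     ] 104.45981595893072 0.07600743702423045
[0.46588823 0.26596721 0.237     ] [0.47391153 0.24759295 0.237     ] 113.58896454834692 0.020049612747914367
[0.71703604 0.57043054 0.1       ] [0.44237366 0.47257562 0.1       ]
```

>>> apply_moves:
  increments:
    - [0,0,0.1,0.1,1]
    - [0,0,0.2,0.2,1]
    - [0.05,-0.08,0.22,0.3,1]
    - [0.1,-0.16,0.22,0.4,1]
    - [0.15,-0.24,0.22,0.4,1]
    - [0.2,-0.32,0.22,0.4,1]
    - [0.25,-0.4,0.22,0.4,1]
    - [0.3,-0.48,0.22,0.4,1]

```text
t: 0.95
tool_pos: [0.3548, 0.322, 0.3276]
orientation: [-0.44, 3.111, -0.002]
force: [1.7, 0.5, 0.5]
opening: 0.0336
```

```bash
cat >> h.py <<'E'
from scipy.spatial.transform import Rotation as Ro
def wshot(name):
    s=read_state();im=read_camera("wrist");cv2.imwrite(f"pics/{name}.png",im[:,:,::-1]);return s,im
def wray(s,u,v):
    c=camera_info("wrist");T=c["tool_from_camera"];R=Ro.from_rotvec(s["orientation"]).as_matrix()
    d=R@T[:3,:3]@(np.linalg.inv(c["camera_matrix"])@[u,v,1.]);return R@T[:3,3]+s["tool_pos"],d
def wz(s,u,v,z):
    o,d=wray(s,u,v);return o+d*(z-o[2])/d[2]
def yaw(s):
    R=Ro.from_rotvec(s["orientation"]).as_matrix();return np.degrees(np.arctan2(R[1,1],R[0,1]))
E
python3 - <<'E'
from h import *
s,im=wshot("w1");print(s["tool_pos"],yaw(s),s["q"],s["force"],s["opening"])
E
```

```text
[0.35475773 0.32195888 0.32763411] 106.09420893044881 [ 6.30958142e-01 -2.17243133e-01  1.62945496e+00 -1.36429205e-03
  1.73003067e+00 -1.22095090e+00] [1.67302946 0.53581141 0.54402093] 0.033646795414803525
```

View pics/w1.png

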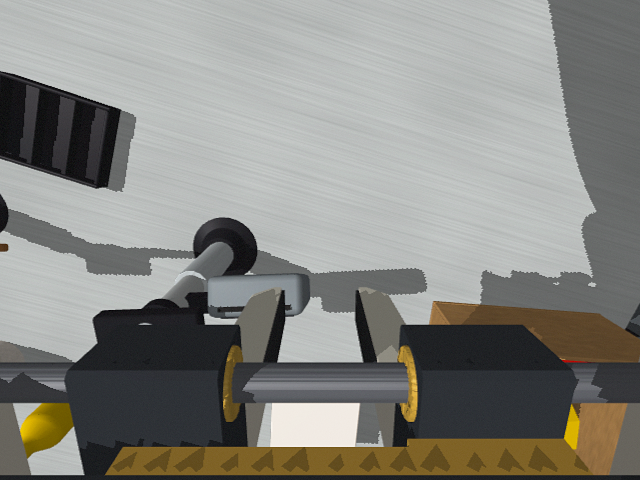

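>>> apply_moves:
  increments:
    - [0.09,-0.04,0,0,1]
    - [0.18,-0.08,0,0,1]
    - [0.27,-0.12,0,0,1]
    - [0.36,-0.16,0,0,1]
    - [0.38,-0.16,0,0,1]
    - [0.38,-0.16,0,0,1]

```text
t: 1.6
tool_pos: [0.5498, 0.2356, 0.3261]
orientation: [0.428, -3.112, 0.009]
force: [-0.4, 1.0, -1.1]
opening: 0.0005
```

Run:
```python
from h import *
s,im=wshot("w2");print(s["tool_pos"],yaw(s),s["force"],s["opening"])
o=orange("w",im,(0,0,640,300));print(o)
for z in(.235,.245,.255):print(wz(s,*o[:2],z))
```

```text
[0.54976546 0.23556429 0.3261439 ] 105.67683515352547 [-0.41027868  1.03782247 -1.12251422] 0.0005296781524496018
(np.float64(365.0756811301715), np.float64(151.1372351160444), 1982, (np.int64(0), np.int64(639), np.int64(11), np.int64(299)))
[0.47520303 0.24575332 0.235     ]
[0.47527353 0.24461296 0.245     ]
[0.47534402 0.24347259 0.255     ]
```

View pics/w2.png

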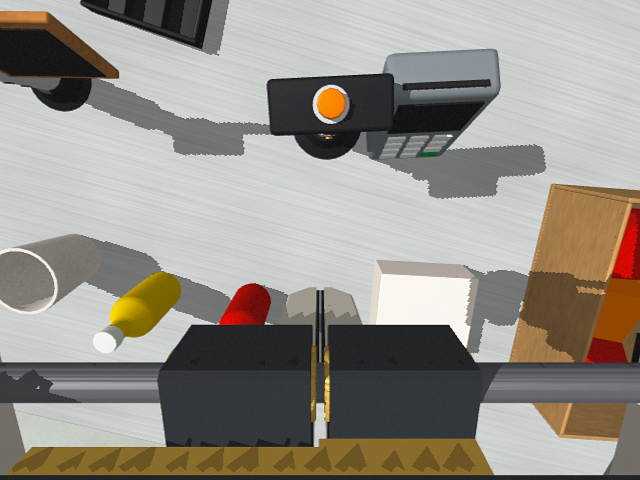

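Run:
```python
from h import *
s=read_state();im=cv2.imread("pics/w2.png")[:,:,::-1]
o=orange("w",im,(290,60,370,140));print(o)
bt=orange("t",cv2.imread("pics/top0.png")[:,:,::-1],(190,260,230,300))
bs=orange("s",cv2.imread("pics/scene0.png")[:,:,::-1],(390,225,425,260))
L=[wray(s,*o[:2]),ray("top",*bt[:2]),ray("scene",*bs[:2])]
import itertools
def solve(L):
    A=np.zeros((3,3));y=np.zeros(3)
    for p,d in L:
        d=d/np.linalg.norm(d);P=np.eye(3)-np.outer(d,d);A+=P;y+=P@p
    return np.linalg.solve(A,y)
print(solve(L));[print(solve(c)) for c in itertools.combinations(L,2)]
z=.237
h=cv2.inRange(cv2.cvtColor(im,cv2.COLOR_RGB2GRAY),0,60)
cs=[(268,80),(392,73),(271,134),(393,128)]
P=[wz(s,*c,z) for c in cs];print(np.round(P,4))
for a,b in((0,1),(2,3)):
    d=P[b]-P[a];print(np.degrees(np.arctan2(d[1],d[0])),np.linalg.norm(d))
print(np.linalg.norm(P[2]-P[0]),np.linalg.norm(P[3]-P[1]),np.mean(P,0),wz(s,*o[:2],.245))
cv2.imwrite("pics/c2.png",cv2.resize(im[50:170,250:420,::-1],None,fx=4,fy=4))
```

```text
(np.float64(331.1509715994021), np.float64(103.10762331838565), 669, (np.int64(317), np.int64(345), np.int64(88), np.int64(118)))
[0.4537243  0.21495755 0.24637422]
[0.45352047 0.21573029 0.24045107]
[0.45340184 0.21581325 0.2469584 ]
[0.45422525 0.21407268 0.24633375]
[[0.4494 0.1746 0.237 ]
 [0.4245 0.2482 0.237 ]
 [0.4804 0.1842 0.237 ]
 [0.4553 0.2593 0.237 ]]
108.74314317794978 0.07763503229312288
108.49110347625466 0.07922714271571975
0.03245633403902253 0.03279857162422181 [0.45241718 0.21657321 0.237     ] [0.45245733 0.21658713 0.245     ]
```

View pics/c2.png

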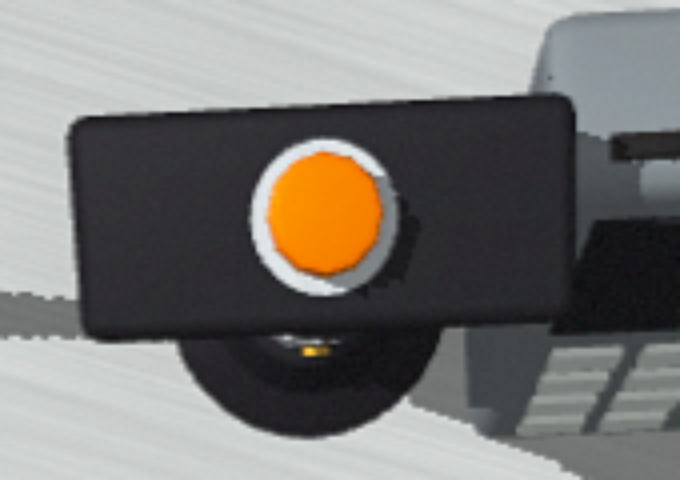

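Button centre is ≈ (0.453, 0.216), top at ≈ 0.243, and the bar yaw is 108.6°. I'll move above the button with the fingers shut.

>>> apply_moves:
  increments:
    - [-0.08,-0.015,0,0.032,1]
    - [-0.16,-0.03,-0.02,0.032,1]
    - [-0.1935,-0.04,-0.06,0.032,1]
    - [-0.1935,-0.04,-0.11,0.032,1]
    - [-0.1935,-0.04,-0.12,0.032,1]
    - [-0.1935,-0.04,-0.12,0.032,1]

```text
t: 2.25
tool_pos: [0.4506, 0.2169, 0.2662]
orientation: [0.51, -3.098, 0.009]
force: [1.2, 0.2, -0.1]
opening: 0.0003
```

Run:
```python
from h import *
s=read_state();print(s["tool_pos"],yaw(s),s["force"],s["wrist_torque"],s["opening"],s["t"])
im=read_camera("scene");cv2.imwrite("pics/s3.png",cv2.resize(im[170:350,340:500,::-1],None,fx=3.3,fy=3.3))
s=read_state();print(s["tool_pos"],yaw(s),s["force"],s["t"])
```

```text
[0.45058584 0.2168847  0.26622036] 108.70968144103028 [ 1.23963444  0.1811251  -0.06275468] [ 0.02529901 -0.01333895 -0.05058702] 0.00030529379542256895 2.25
[0.45145034 0.21694787 0.26733067] 108.69128614751779 [-0.48105034 -0.09509706  0.47763969] 2.3
```

View pics/s3.png

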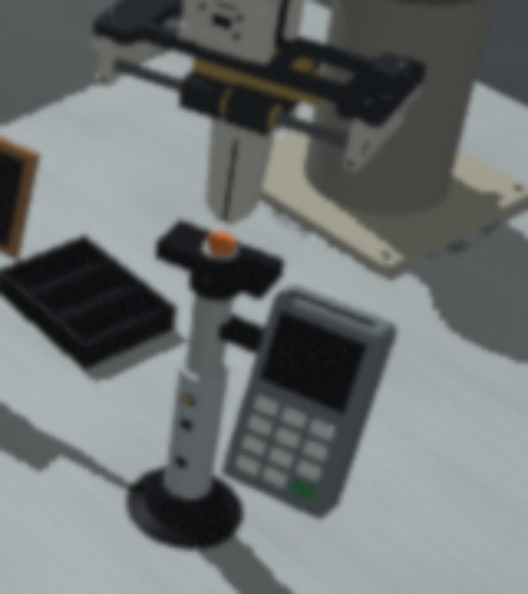

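>>> apply_moves:
  increments:
    - [0.003,-0.002,-0.012,0,1]
    - [0.003,-0.002,-0.022,0,1]
    - [0.003,-0.002,-0.026,0,1]
    - [0.003,-0.002,-0.03,0,1]
    - [0.003,-0.002,-0.034,0,1]
    - [0.003,-0.002,-0.034,0,1]

```text
t: 2.9
tool_pos: [0.4529, 0.2159, 0.25]
orientation: [0.51, -3.099, 0.008]
force: [-0.2, -0.2, -0.2]
opening: 0.0001
```

>>> apply_moves:
  increments:
    - [0,0,-0.003,0,1]
    - [0,0,-0.006,0,1]
    - [0,0,-0.009,0,1]
    - [0,0,-0.012,0,1]
    - [0,0,-0.012,0,1]

```text
t: 3.4
tool_pos: [0.4531, 0.2159, 0.2443]
orientation: [-0.51, 3.1, -0.008]
force: [-1.7, -0.1, 5.3]
opening: 0.0008
```

>>> apply_moves:
  increments:
    - [0,0,-0.001,0,1]
    - [0,0,-0.002,0,1]
    - [0,0,-0.002,0,1]
    - [0,0,-0.002,0,1]

```text
t: 3.8
tool_pos: [0.4531, 0.2159, 0.2439]
orientation: [-0.51, 3.099, -0.008]
force: [-1.6, -0.7, 5.6]
opening: 0.0005
```

>>> apply_moves:
  increments:
    - [0,0,-0.002,0,1]
    - [0,0,-0.004,0,1]
    - [0,0,-0.006,0,1]
    - [0,0,-0.008,0,1]
    - [0,0,-0.008,0,1]
    - [0,0,-0.008,0,1]

```text
t: 4.4
tool_pos: [0.4531, 0.2159, 0.2405]
orientation: [-0.51, 3.099, -0.008]
force: [-2.2, -0.4, 7.2]
opening: 0.0005
```

>>> apply_moves:
  increments:
    - [0,0,-0.002,0,1]
    - [0,0,-0.004,0,1]
    - [0,0,-0.006,0,1]
    - [0,0,-0.006,0,1]
    - [0,0,-0.006,0,1]

```text
t: 4.9
tool_pos: [0.4531, 0.216, 0.2381]
orientation: [-0.51, 3.098, -0.008]
force: [-3.5, -1.2, 7.4]
opening: 0.0006
```

>>> apply_moves:
  increments:
    - [0,0,-0.002,0,1]
    - [0,0,-0.004,0,1]
    - [0,0,-0.006,0,1]
    - [0,0,-0.008,0,1]
    - [0,0,-0.01,0,1]
    - [0,0,-0.012,0,1]
    - [0,0,-0.014,0,1]
    - [0,0,-0.014,0,1]

```text
t: 5.7
tool_pos: [0.4531, 0.2159, 0.2317]
orientation: [-0.51, 3.098, -0.008]
force: [-3.2, -0.9, 5.2]
opening: 0.0002
```

>>> apply_moves:
  increments:
    - [0,0,0.01,0,1]
    - [0,0,0.04,0,1]
    - [0,0,0.06,0,1]
    - [0,0,0.06,0,0.2]
    - [0,0,0.06,0,0.2]
    - [0,0,0.06,0,0.2]
    - [0,0,0.06,0,0.2]

```text
t: 6.4
tool_pos: [0.4528, 0.2158, 0.261]
orientation: [-0.51, 3.099, -0.008]
force: [-0.2, -0.4, 0.4]
opening: 0.0274
```

Run:
```python
from h import *
im=read_camera("scene");cv2.imwrite("pics/s4.png",cv2.resize(im[170:350,340:500,::-1],None,fx=3.3,fy=3.3,interpolation=cv2.INTER_CUBIC))
s=read_state();print(s["tool_pos"],yaw(s),s["force"],s["t"],s["opening"])
```

```text
[0.45279406 0.21583365 0.26101369] 108.69042268740773 [-0.9620387  -0.06452868  0.12894043] 6.45 0.03197952640579093
```

View pics/s4.png

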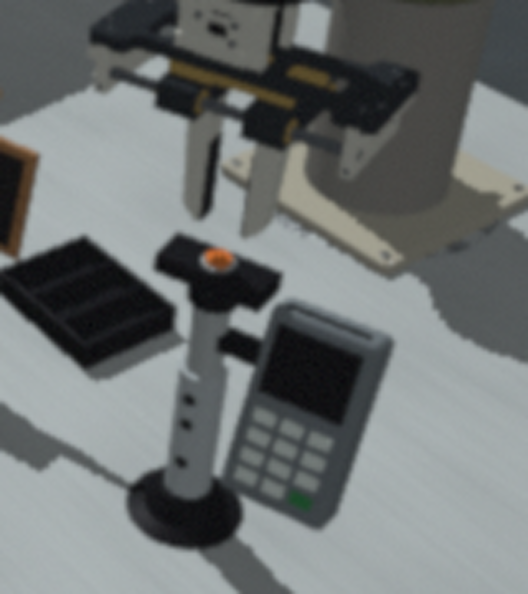

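Run:
```python
from h import *
im=cv2.imread("pics/scene0.png")
c=im[270:330,380:420];cv2.imwrite("pics/holes.png",cv2.resize(c,None,fx=10,fy=10,interpolation=cv2.INTER_CUBIC))
im=read_camera("scene")[:,:,::-1];c=im[270:330,380:420];cv2.imwrite("pics/holes2.png",cv2.resize(c,None,fx=10,fy=10,interpolation=cv2.INTER_CUBIC))
ax=np.array([.4528,.216]);xd=np.array([np.cos(np.radians(18.6)),np.sin(np.radians(18.6))]);p=ax+.0175*xd
K=camera_info("scene")
for z in np.arange(.02,.16,.01):
    X=K["R"]@[*p,z]+K["t"];u=K["camera_matrix"]@X;print(round(z,3),(u[:2]/u[2]-[380,270])*10)
```

```text
0.02 [133.33809601 517.49141924]
0.03 [137.27651309 488.24940665]
0.04 [141.25782312 458.68892181]
0.05 [145.28273067 428.80473355]
0.06 [149.3519558  398.59149551]
0.07 [153.46623453 368.04374293]
0.08 [157.62631925 337.15588938]
0.09 [161.83297921 305.92222333]
0.1 [166.08700099 274.33690464]
0.11 [170.38918896 242.39396094]
0.12 [174.74036582 210.08728382]
0.13 [179.14137313 177.41062498]
0.14 [183.5930718  144.35759216]
0.15 [188.09634273 110.92164503]
0.16 [192.65208731  77.09609079]
```

View pics/holes2.png

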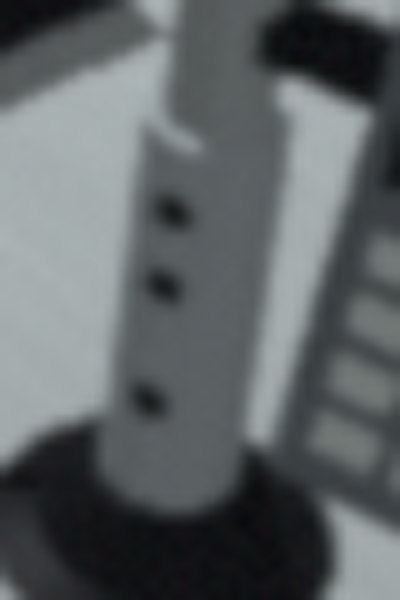

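>>> apply_moves:
  increments:
    - [0,0,-0.02,0,0.2]
    - [0,0,-0.04,0,0.2]
    - [0,0,-0.048,0,0.2]
    - [0,0,-0.05,0,0.2]

```text
t: 6.9
tool_pos: [0.4522, 0.2156, 0.2347]
orientation: [0.51, -3.099, 0.009]
force: [0.2, -0.4, -0.1]
opening: 0.0374
```

>>> apply_moves:
  increments:
    - [0,0,-0.004,0,0.2]
    - [0,0,-0.008,0,0.2]
    - [0,0,-0.01,0,0.2]
    - [0,0,-0.012,0,0.2]
    - [0,0,-0.012,0,0.2]

```text
t: 7.4
tool_pos: [0.4523, 0.2157, 0.2297]
orientation: [0.51, -3.1, 0.009]
force: [-2.5, -1.7, 4.8]
opening: 0.0373
```

>>> apply_moves:
  increments:
    - [0,0,-0.002,0,0.2]
    - [0,0,-0.003,0,0.2]
    - [0,0,-0.003,0,0.2]

```text
t: 7.7
tool_pos: [0.4523, 0.2157, 0.2296]
orientation: [-0.51, 3.099, -0.008]
force: [-4.3, -2.4, 9.0]
opening: 0.0369
```

>>> apply_moves:
  increments:
    - [0,0,-0.002,0,0.2]
    - [0,0,-0.004,0,0.2]
    - [0,0,-0.005,0,0.2]
    - [0,0,-0.005,0,0.2]

```text
t: 8.1
tool_pos: [0.4524, 0.2157, 0.2284]
orientation: [-0.51, 3.098, -0.008]
force: [-4.0, -2.5, 7.8]
opening: 0.0372
```

>>> apply_moves:
  increments:
    - [0,0,-0.003,0,0.2]
    - [0,0,-0.005,0,0.2]
    - [0,0,-0.007,0,0.2]
    - [0,0,-0.009,0,0.2]
    - [0,0,-0.01,0,0.2]
    - [0,0,-0.01,0,0.2]

```text
t: 8.7
tool_pos: [0.4525, 0.2157, 0.2247]
orientation: [-0.51, 3.098, -0.008]
force: [-4.6, -1.5, 8.6]
opening: 0.037
```

>>> apply_moves:
  increments:
    - [0,0,-0.003,0,0.2]
    - [0,0,-0.005,0,0.2]
    - [0,0,-0.007,0,0.2]
    - [0,0,-0.008,0,0.2]
    - [0,0,-0.008,0,0.2]

```text
t: 9.2
tool_pos: [0.4525, 0.2157, 0.222]
orientation: [-0.51, 3.097, -0.008]
force: [-4.7, -2.2, 8.7]
opening: 0.037
```

>>> apply_moves:
  increments:
    - [0,0,-0.003,0,0.2]
    - [0,0,-0.004,0,0.2]
    - [0,0,-0.0048,0,0.2]
    - [0,0,-0.0048,0,0.2]

```text
t: 9.6
tool_pos: [0.4525, 0.2157, 0.2208]
orientation: [-0.511, 3.096, -0.008]
force: [-5.9, -2.5, 8.4]
opening: 0.0369
```

>>> apply_moves:
  increments:
    - [0,0,-0.003,0,0.2]
    - [0,0,-0.004,0,0.2]
    - [0,0,-0.0048,0,0.2]
    - [0,0,-0.0048,0,0.2]

```text
t: 10.0
tool_pos: [0.4524, 0.2157, 0.2196]
orientation: [-0.511, 3.096, -0.008]
force: [-4.0, -2.4, 9.6]
opening: 0.0373
```

>>> apply_moves:
  increments:
    - [0,0,-0.003,0,0.2]
    - [0,0,-0.004,0,0.2]
    - [0,0,-0.0048,0,0.2]
    - [0,0,-0.0048,0,0.2]

```text
t: 10.4
tool_pos: [0.4527, 0.2158, 0.2182]
orientation: [-0.511, 3.095, -0.007]
force: [-2.5, -1.0, 6.8]
opening: 0.0374
```

>>> apply_moves:
  increments:
    - [0,0,-0.003,0,0.2]
    - [0,0,-0.004,0,0.2]
    - [0,0,-0.0048,0,0.2]
    - [0,0,-0.0048,0,0.2]

```text
t: 10.8
tool_pos: [0.4527, 0.2158, 0.2166]
orientation: [-0.511, 3.094, -0.007]
force: [-4.5, -1.5, 6.8]
opening: 0.0374
```

>>> apply_moves:
  increments:
    - [0,0,-0.003,0,0.2]
    - [0,0,-0.004,0,0.2]
    - [0,0,-0.0048,0,0.2]
    - [0,0,-0.0048,0,0.2]

```text
t: 11.2
tool_pos: [0.4527, 0.2158, 0.215]
orientation: [-0.511, 3.094, -0.007]
force: [-3.9, -1.6, 7.3]
opening: 0.0372
```

>>> apply_moves:
  increments:
    - [0,0,-0.003,0,0.2]
    - [0,0,-0.004,0,0.2]
    - [0,0,-0.0048,0,0.2]
    - [0,0,-0.0048,0,0.2]

```text
t: 11.6
tool_pos: [0.4528, 0.2159, 0.2146]
orientation: [-0.511, 3.093, -0.007]
force: [-8.2, -3.5, 14.8]
opening: 0.0376
```

Run:
```python
from h import *
im=read_camera("scene");cv2.imwrite("pics/s5.png",cv2.resize(im[170:350,340:500,::-1],None,fx=3.3,fy=3.3,interpolation=cv2.INTER_CUBIC))
s=read_state();print(s["tool_pos"],s["force"],s["t"],s["opening"])
```

```text
[0.45275598 0.21585205 0.21457912] [-7.7278571  -4.06814998 13.69603645] 11.65 0.03734283790957198
```

View pics/s5.png

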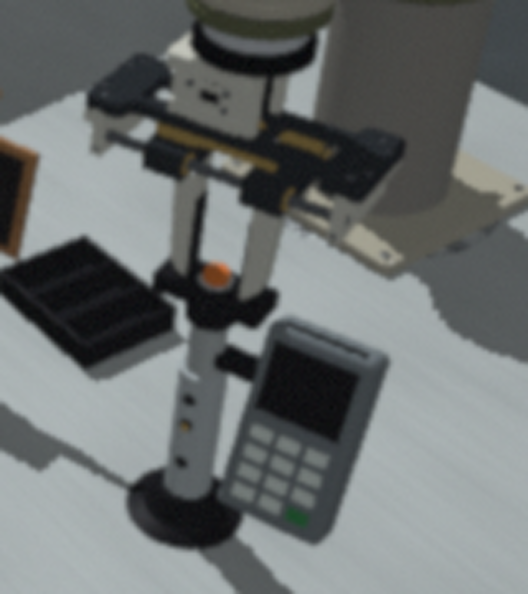

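>>> apply_moves:
  increments:
    - [-0.001,0,-0.004,0,0.2]
    - [-0.001,0,-0.005,0,0.2]
    - [-0.001,0,-0.005,0,0.2]
    - [-0.001,0,-0.005,0,0.2]

```text
t: 12.05
tool_pos: [0.4527, 0.2159, 0.2145]
orientation: [-0.511, 3.091, -0.007]
force: [-6.5, -3.4, 16.7]
opening: 0.0368
```

>>> apply_moves:
  increments:
    - [-0.001,0,-0.005,0,0.2]
    - [-0.001,0,-0.005,0,0.2]
    - [-0.001,0,-0.005,0,0.2]

```text
t: 12.35
tool_pos: [0.4527, 0.2159, 0.2145]
orientation: [-0.51, 3.088, -0.007]
force: [-6.7, -3.6, 17.1]
opening: 0.037
```

The post held at 17 N with no movement. Now I'll lift off straight up, then back away.

>>> apply_moves:
  increments:
    - [0,0,0.01,0,0.2]
    - [0,0,0.06,0,0.2]
    - [0,0,0.14,0,0.2]
    - [0,0,0.2,0,0.2]
    - [0.08,0,0.24,0,0.2]
    - [0.16,0.03,0.24,0,0.2]
    - [0.18,0.05,0.24,0,0.2]
    - [0.18,0.05,0.24,0,0.2]

```text
t: 13.15
tool_pos: [0.5438, 0.2415, 0.333]
orientation: [-0.511, 3.09, -0.007]
force: [-1.1, 0.1, 0.3]
opening: 0.0375
```

Run:
```python
from h import *
s,im=wshot("w6");print(s["tool_pos"],s["force"],s["t"])
im=read_camera("scene");cv2.imwrite("pics/s6.png",im[:,:,::-1])
```

```text
[0.54375472 0.24150577 0.33297805] [-1.13918513  0.13435299  0.25941021] 13.15
```

View pics/w6.png

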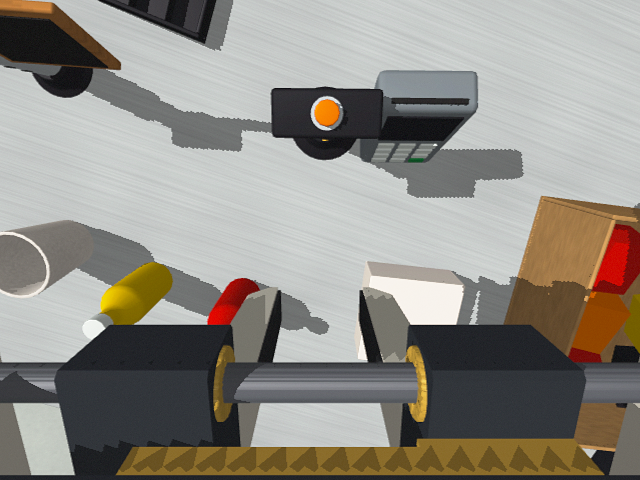

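View pics/s6.png

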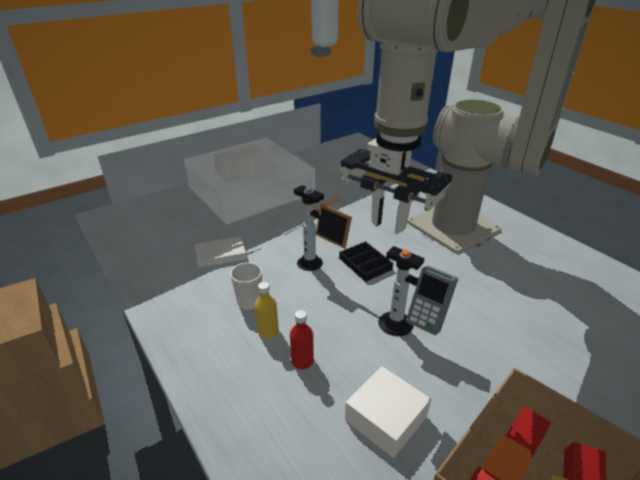

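The orange button is fully up at about (327,112) in the wrist view. The arm is clear, and in the scene view the bystanders are where they were. Handing in.

```bash
python3 -c "
from plant import robot
print(robot.close_job())"
```

```text
the job is handed in; nothing more can be done
None
```

The terminal is one hole lower and locked, and I handed the job in at about 13.2 s of the 45 s allowed; no verdict was reported.

- **Unlocking:** I pressed the orange button with the fingers shut and slid the post down about 10 mm. I then let go of the button and did not touch it again.
- **Lowering:** With the fingers about 37 mm open on either side of the button, I pushed the crossbar down until it stopped hard, about 25 mm below the start. The holes measured in the picture put the next one about 23 mm down. That agrees with the stop once the 2 mm play is added.
- **Proof push:** The vertical force was 16.7 to 17.1 N for about 0.6 s, up to about 18.7 N counting sideways drag, and the bar did not move. The sideways drag, up to about 8 N, was the one reading I did not expect. The total stayed under 25 N at every reading.
- **Last pictures:** The brass pin showed in the second hole while I was still pushing. After lift-off the button was fully up, the gripper was clear, and the wrist force was down to about 1 N. By eye, the sign stand and the other things on the counter were where they started; I did not measure this.

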